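# Release the bench locking clamp, load a tile and clamp it

### The arm

A 6-joint arm with a two-finger parallel gripper is mounted at the origin on the work surface; the furniture and walls round the work are solid. World frame = base frame: x ahead of the robot, y to its left, z up, the work surface at z = 0. Lengths are in m, angles in rad, forces in N, time in s.
With the tool pointing down it reaches from about 0.3 to 0.775 m from the base axis. Payload 14.6 kg.
Tool frame: the origin (TCP) lies at the very end of the fingers, on their centre line; the grasp point (between the pads) lies 19 mm behind it; z points along the fingers, y is the line along which they close (so a half turn about z gives the same grasp; the last joint's range is limited). The gripper opens to 94 mm and grips with 3 to 60 N. Pads are 16 mm wide; open, the fingers measure 119 mm over their backs; the gripper's body (75 mm by 177 mm) begins 78 mm behind the grasp point.
Start: joints at [-1.219, 0.3, 1.521, -0, 1.321, -0.067], TCP at [0.224, -0.502, 0.205] pointing down, gripper open.
Joint ranges: [-3.03, 3.03], [-0.79, 2.21], [0.23, 2.52], [-1.04, 4.18], [0, 3.07], [-2.55, 2.55]. Speed limits (rad/s): [2.22, 2.22, 2.57, 3.14, 3.14, 3.14].

### API

Orientations are given as [roll, pitch, yaw] about the fixed x, y, z axes, in that order (R = Rz(yaw) Ry(pitch) Rx(roll)).
In Python, from station import telemetry, cams, hand_in, nets gives the robot as it stands.
- The arm moves only by the tool move_arm, never from a script. Its argument "increments" is a list of rows, each a list of 4 numbers: the shift along the tool's x, y, z in m, then the turn about the tool's z in rad. In form: [[tx, ty, tz, roll], ...]. A call has 1 to 20 rows; each row shifts and turns the commanded pose from where the row before left it, along the tool's axes as they then stand; what a row does not reach is not made up. A row lasts 1/8 s, in which the tool goes at most 62.5 mm and 10.7 degrees, less where a joint would pass 70% of its speed; a pose out of reach is approached as far as the arm can. A call is refused whole if a number of a shift passes 0.0625 or a number of a turn 0.188, either way. A call with a gripper value outside its range is refused whole. "grip" is the opening, from 0 (shut) to 1 (fully open), set as the call begins (left out, the last holds). The fingers move at their own pace and stop on an object; "force" is the grip in N (left out, the last holds). Time passes only in rows, so rows that do not move let the fingers close. It gives the time, the measured TCP pose, the force, the opening and the grip force at its end, in the units of the state.
- telemetry.get_obs(): the state, without advancing time (a new reading comes with each control period).
- cams.camera(name): name is "scene" or "top" or "wrist"; returns the picture (420x560x3 uint8, blue, green, red); there is no depth.
- cams.camera_model(name): a dict with "intrinsics" (3x3 intrinsics, pixels), "k1" (the pictures are not rectified: a ray, as slopes to the right and down, at radius r is drawn at 1 + k1 r^2 times it, then the intrinsics apply), "xyz" and "attitude" of the camera in the world; the wrist camera has in their place "T_tool_cam" (4x4, takes a point from camera to tool coordinates, whose origin is the TCP and whose axes are the flange's). Camera axes: x right, y up, looking along -z (the intrinsics and any distortion apply to the point x, -y, -z); pixel columns grow to the right and rows downward; lengths in m; the calibration is good to about 2 mm. A picture is of the moment at which its call begins: read the wrist's pose just before it. camera_model takes no time and is no camera call.
- hand_in(): hands the job in; it is judged then, once.
Trained networks look in the newest picture that a camera, given by its name, has taken for a name from the list of things; names that differ only in an ending like _2 or _b are one class to them, and where a whole thing is asked for, a point or a joint stands for the part that bears it (a point fixed in the world has none). Each returns a list of dicts, best first, with "conf" (0 to 1); they miss things now and then, are a little off and sometimes report something else, mostly with a low value. They report only what shows in the picture. A call takes as long as a camera call.
- nets.search_frame(camera, query): "extent" ([left, top, right, bottom] in pixels, round what is visible of it).
- nets.mark_of(camera, query): "centre" ([column, row] in pixels: a listed point, or the origin of a listed thing).
The state is a dict: "time_s": time; "qpos": joint angles; "joint_vel": joint speeds; "tau": joint torques, N m; "ee_pos": TCP position; "eef_rot": TCP orientation; "force": force on the tool from outside, world axes, zero at the start; "moment": the same for the moment, N m; "grip_width": finger opening in m; "grip_force": force on a finger pad.
Only numpy, scipy, OpenCV 4.12 (cv2) and the standard library are available. Lean on these libraries where they do the work, as an engineer would, in place of code of your own. Each camera call takes 0.05 s, during which the arm holds its last target. There are 200 camera calls.

### The job

The bench locking clamp stands empty and locked shut: pull its release lever with the fingers so that it springs fully open, and lay the loose tile flat and centred on the clamp's bed, lengthwise between the two end stops. Then squeeze the two handles together until they snap over centre and the clamp stays locked on the tile. Leave the other things on the table where they are.

Things in the scene. Friction and masses are not known exactly. Their poses are not given: they have to be found in the camera images.
- clamp_base: Fixed wooden board 215 x 100 x 15 mm with the bed and the steel clamp on it; origin on the table. x: from the handles to the bed; z up. The clamp's main pivot lies at x -45, z +75 mm, the middle of the bed's top at x +65, z +55 mm.
- bed_center (a point): Centre of the top face of the bed, 55 mm above the table. x along the bed, y across it, z up. The bed is 26 mm wide; steel stops at its two ends stand 4 mm proud, inner faces 40 mm either side of this point. The jaw's rubber pad (18 mm across) presses here when shut.
- tile_center (a point): Centre of the loose brown-grey tile, 72 x 32 x 6 mm, 34 g, lying flat on the table; half-way up, x along its 72 mm, y along its 32 mm. Laid on the bed it overhangs 3 mm on each long side.
- fixed_grip (a point): Point in the middle of the fixed (upper) handle, 118 mm from the pivot along the handles, 12 mm from its end; handle 8 mm thick (own x), 20 mm wide (own y). Own z: along the handle to its free end, 40 deg from vertical, away from the bed. Own x: away from the squeeze handle. The pivot is at own x -12, z -118 mm.
- squeeze_grip (a point): Point in the middle of the moving (lower) handle, 118 mm from the pivot, 17 mm from its end; 8 mm thick (own x), 20 mm wide (own y). Locked, it is parallel to the fixed handle, 24 mm apart between centres (32 mm over both); fully open 46 mm apart here (58 mm over both at the end, 62 mm with the lever's tail).
- tail_center (a point): Centre of the release lever's tail, a flat steel paddle 5 mm (own x) x 13 mm (y) x 32 mm (z) standing out beyond the handles' ends, between them. Pull it towards the squeeze handle's side (own -x), about 4 N: within about 10 mm the lock lets go and the handle springs open, carrying the tail on to about 40 mm from its start.
- jaw (a joint): Angle of the jaw arm, rad: about 0 shut, 1.4 fully open; driven by the squeeze handle. Arm 118 mm long; open, it stands almost upright over the pivot, its tip and pad 20 to 40 mm in front of the pivot and about 110 mm above it, clear of the bed.
- lever_tail: The same tail of the release lever (for touch); origin at its centre.
- squeeze_handle (a joint): Angle of the squeeze handle from the fixed one, rad: 0 locked (its stop), 0.026 the dead centre, 0.19 fully open (its stop). Above dead centre a spring drives it open (up to about 20 N to squeeze it at the grip point), below it is driven shut and stays locked.
- pad (a joint): How far the sprung rubber pad under the jaw is pressed in, m: 0 free, about 0.003 when the clamp is locked on the 6 mm tile; stiffness 600 N/m.
- masking_tape: bystander: roll of masking tape, 104 mm across, 25 mm high, lying flat; origin under its centre
- tape_measure: bystander: yellow pocket tape measure, 33 x 80 x 60 mm; origin under its centre
- marker_pen: bystander: capped marker pen, 135 mm long, lying; origin under its centre
- dropper: bystander: small white plastic bottle, 25 mm across, 87 mm high; origin under its centre

How it is judged:
By the outcome, as a careful person would: the job done as asked, in the order asked, and still so for the second after the job is handed in, with the robot touching nothing.
It also fails if it takes over 58 s, if anything falls off the work surface, if the arm or the gripper's body presses on something with over 40 N, if the wrist force passes 120 N, or if a joint passes its speed limit or range.

## Working session

There is one attempt and no reset: what is moved stays moved. The work goes in short steps, Python scripts to look and compute and a tool call to move; the robot and the scene stay as the last step left them, time stands still between calls to the robot, and variables do not carry over. Pictures are saved under pics/ and viewed, at most 12 in all, crops included, and the job is handed in when it is done.

Besides the shell and the picture viewer there is one more tool, called after "Emit:" as name(argument=value, ...), one argument or row to a line, values as JSON. move_arm: Moves the arm, as the interface text tells. Its arguments: {"type":"object","properties":{"increments":{"type":"array"},"grip":{"type":"number"},"force":{"type":"number"}},"required":["increments"]}

```bash
ls; mkdir -p pics
cat > h.py <<'E'
import numpy as np, cv2
from scipy.spatial.transform import Rotation as R
from station import telemetry, cams, nets
def cam(n):
    m=cams.camera_model(n); K=np.array(m["intrinsics"]); k1=m["k1"]
    if n=="wrist":
        o=telemetry.get_obs(); T=np.eye(4); T[:3,:3]=R.from_euler('xyz',o["eef_rot"]).as_matrix(); T[:3,3]=o["ee_pos"]
        T=T@np.array(m["T_tool_cam"]); return K,k1,T[:3,3],T[:3,:3]
    a=np.array(m["attitude"]); Rm=a if a.shape==(3,3) else (R.from_euler('xyz',a).as_matrix() if a.size==3 else None)
    return K,k1,np.array(m["xyz"]),Rm
def ray(c,px):
    K,k1,p,Rm=c; d=cv2.undistortPoints(np.array([[px]],float),K,np.array([k1,0,0,0.]))[0,0]
    v=Rm@np.array([d[0],-d[1],-1]); return p,v/np.linalg.norm(v)
def onz(c,px,z):
    p,v=ray(c,px); return p+v*(z-p[2])/v[2]
def proj(c,X):
    K,k1,p,Rm=c; q=Rm.T@(np.array(X)-p); x,y=q[0]/-q[2],-q[1]/-q[2]; f=1+k1*(x*x+y*y)
    return K[0,0]*x*f+K[0,2],K[1,1]*y*f+K[1,2]
def tri(obs):
    A=0;b=0
    for c,px in obs:
        p,v=ray(c,px); M=np.eye(3)-np.outer(v,v); A=A+M; b=b+M@p
    X=np.linalg.solve(A,b); return X,[np.linalg.norm(np.cross(X-ray(c,px)[0],ray(c,px)[1])) for c,px in obs]
E
python3 - <<'E'
from h import *
print(cams.camera_model("top"),cams.camera_model("scene"),cams.camera_model("wrist"))
print(telemetry.get_obs())
P=["clamp_base","bed_center","tile_center","fixed_grip","squeeze_grip","tail_center","masking_tape","tape_measure","marker_pen","dropper"]
for n in ["top","scene"]:
    im=cams.camera(n); cv2.imwrite(f"pics/{n}0.png",im)
    for q in P:
        print(n,q,[(np.round(r["centre"],1).tolist(),round(r["conf"],2)) for r in nets.mark_of(n,q)[:2]])
E
```

```text
pics
{'intrinsics': array([[516.2138596 ,   0.        , 278.97443034],
       [  0.        , 516.2138596 , 204.98633368],
       [  0.        ,   0.        ,   1.        ]]), 'k1': -0.11063893965974239, 'xyz': array([ 0.35593652, -0.05938246,  1.43931175]), 'attitude': array([ 0.08939974, -0.00963145, -1.5532639 ])} {'intrinsics': array([[506.6768707,   0.       , 283.4611841],
       [  0.       , 506.6768707, 207.860441 ],
       [  0.       ,   0.       ,   1.       ]]), 'k1': -0.16403780105750645, 'xyz': array([-0.19013904,  0.35470862,  1.01749936]), 'attitude': array([ 0.72847056,  0.01037235, -2.15085224])} {'intrinsics': array([[296.22019839,   0.        , 283.61318333],
       [  0.        , 296.22019839, 214.44684323],
       [  0.        ,   0.        ,   1.        ]]), 'k1': -0.04329786371784846, 'T_tool_cam': array([[-1.16806800e-03,  9.63482561e-01,  2.67768537e-01,
         7.72910503e-02],
       [ 9.99998492e-01,  7.81259549e-04,  1.55110190e-03,
        -5.86315119e-04],
       [ 1.28526291e-03,  2.67769945e-01, -9.63482021e-01,
        -1.77963496e-01],
       [ 0.
[... 998 characters left out ...]

top tail_center [([277.5, 207.5], 0.48)]
top masking_tape [([300.9, 181.3], 0.72)]
top tape_measure [([266.9, 236.2], 0.9)]
top marker_pen [([394.4, 208.8], 0.76)]
top dropper [([180.6, 244.8], 0.56), ([227.9, 194.8], 0.29)]
scene clamp_base [([229.1, 263.9], 0.56), ([199.7, 252.0], 0.37)]
scene bed_center [([200.9, 251.4], 0.72)]
scene tile_center []
scene fixed_grip [([271.7, 201.7], 0.92)]
scene squeeze_grip [([278.0, 206.9], 0.59)]
scene tail_center [([270.0, 202.9], 0.47), ([282.0, 197.2], 0.38)]
scene masking_tape [([289.3, 213.9], 0.92), ([279.5, 194.5], 0.67)]
scene tape_measure [([291.4, 270.9], 0.67)]
scene marker_pen [([289.7, 268.6], 0.16)]
scene dropper [([211.9, 330.3], 0.76)]
```

Run:
```python
from h import *
t=cv2.imread("pics/top0.png");s=cv2.imread("pics/scene0.png")
a=cv2.resize(t[140:290,150:430],(800,429),interpolation=cv2.INTER_CUBIC)
cv2.imwrite("pics/a.png",a)
cv2.imwrite("pics/b.png",cv2.resize(s[150:370,150:370],(600,600),interpolation=cv2.INTER_CUBIC))
T,S=cam("top"),cam("scene")
for n,a,b in [("base",(227.5,194.4),(229.1,263.9)),("bed",(203.6,186.1),(200.9,251.4)),("fix",(261.1,202.4),(271.7,201.7)),("sq",(273.6,209),(278,206.9)),("tail",(277.5,207.5),(270,202.9)),("tail2",(277.5,207.5),(282,197.2)),("drop",(180.6,244.8),(211.9,330.3))]:
    print(n,*tri([(T,a),(S,b)]))
print(onz(T,(360.4,187.3),.003),onz(T,(300.9,181.3),0),onz(T,(266.9,236.2),0),onz(T,(394.4,208.8),.01))
print(onz(T,(227.5,194.4),0),onz(T,(203.6,186.1),.055))
```

```text
base [ 0.51355603  0.07391053 -0.02537068] [np.float64(0.0027904909322649437), np.float64(0.0027904909322649615)]
bed [0.52710581 0.13311406 0.05542454] [np.float64(0.0011564767048090634), np.float64(0.0011564767048090879)]
fix [ 0.47108508 -0.03020513  0.18277181] [np.float64(0.005521750948217986), np.float64(0.005521750948218062)]
sq [ 0.46320369 -0.05297952  0.1576509 ] [np.float64(0.004290347662975149), np.float64(0.004290347662975108)]
tail [ 0.47328009 -0.05233194  0.16224595] [np.float64(0.01645294243348057), np.float64(0.01645294243348051)]
tail2 [ 0.46430718 -0.06350428  0.18288042] [np.float64(0.0030718564703799602), np.float64(0.003071856470380025)]
drop [ 0.36707151  0.20131455 -0.01595669] [np.float64(0.003355510014540227), np.float64(0.003355510014540103)]
[ 0.53910558 -0.29924812  0.003     ] [ 0.553216   -0.13148765  0.        ] [ 0.39729713 -0.03888736  0.        ] [ 0.47951168 -0.39423475  0.01      ]
[0.51233865 0.07391933 0.        ] [0.52776821 0.13417886 0.055     ]
```

View pics/a.png

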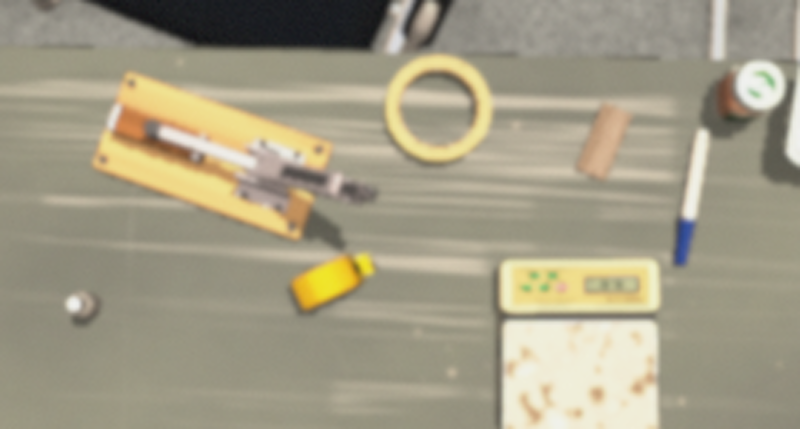

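View pics/b.png

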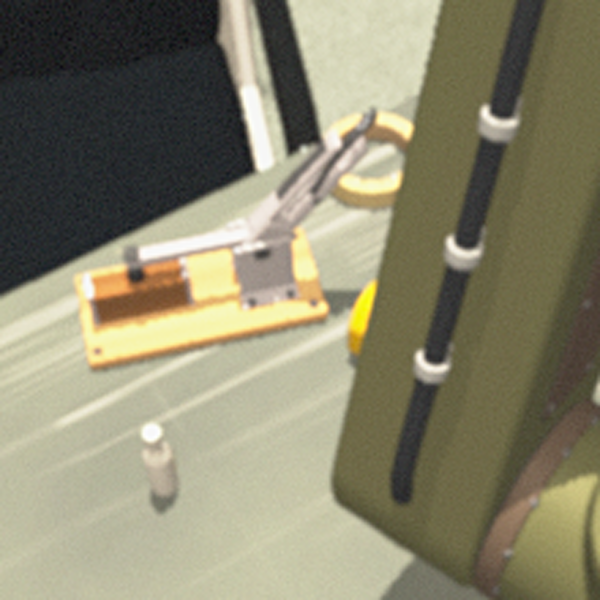

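```bash
cat >> h.py <<'E'
def delta(x,y,z,yaw=None):
    o=telemetry.get_obs(); r=R.from_euler('xyz',o["eef_rot"]).as_matrix(); p=np.array(o["ee_pos"])
    yw=np.arctan2(r[1,0],r[0,0])
    if yaw is not None:
        dy=(yaw-yw+np.pi)%(2*np.pi)-np.pi; print("turn first %.4f"%-dy); r=R.from_euler('z',dy).as_matrix()@r
    print("t=%.2f"%o["time_s"],"tool delta",np.round(r.T@(np.array([x,y,z])-p),4))
E
python3 - <<'E'
from h import *
T=cam("top")
f=lambda u,v:(150+u/800*280,140+v/429*150)
C=[onz(T,f(*c),.015)[:2] for c in [(127,72),(330,143),(300,240),(93,165)]]
C=np.array(C); print(C,C.mean(0),[np.linalg.norm(C[i]-C[i-1]) for i in range(4)])
d=C[0]-C[1]+C[3]-C[2]; print("base yaw",np.degrees(np.arctan2(d[1],d[0])))
Q=np.array([onz(T,f(*c),.006)[:2] for c in [(605,103),(632,108),(605,180),(577,173)]]); print(Q.mean(0)); e=Q[0]-Q[3]+Q[1]-Q[2]; print(np.degrees(np.arctan2(e[1],e[0])))
a=np.arctan2(d[1],d[0]); c,s=np.cos(a),np.sin(a); b=C.mean(0)
for n,x,z in [("bed",.065,.055),("fix",-.1117,.1731),("sq",-.1301,.1577),("tail",-.138,.186)]:
    X=[b[0]+x*c,b[1]+x*s,z]; print(n,np.round(X,4),proj(T,X),proj(cam("scene"),X))
t=[b[0]-.138*c,b[1]-.138*s]
delta(t[0],t[1],.30,a-np.pi/2)
E
```

```text
[[ 0.59121016  0.167353  ]
 [ 0.52493087 -0.03270947]
 [ 0.43015066 -0.00559293]
 [ 0.49925962  0.19749629]] [0.51138783 0.08163672] [np.float64(0.09676528629268699), np.float64(0.21075563016801221), np.float64(0.0985829373499407), np.float64(0.21452570146821273)]
base yaw 71.43668297102249
[ 0.53323519 -0.30239059]
-20.943980134831527
bed [0.5321 0.1433 0.055 ] (np.float64(200.30918999805692), np.float64(184.4600671370832)) (np.float64(195.71971304695654), np.float64(251.947230017646))
fix [ 0.4758 -0.0243  0.1731] (np.float64(260.61998708755067), np.float64(202.14774387396065)) (np.float64(266.00760155026035), np.float64(204.2168298717231))
sq [ 0.47   -0.0417  0.1577] (np.float64(267.728213224868), np.float64(205.20088547542568)) (np.float64(274.1083967283666), np.float64(207.18214985200493))
tail [ 0.4675 -0.0492  0.186 ] (np.float64(270.64028227939144), np.float64(205.25298998251705)) (np.float64(277.22768674342086), np.float64(198.06412449022113))
turn first 0.7428
t=1.10 tool delta [ 0.0868 -0.5073 -0.0946]
```

Emit:
move_arm(
  increments=[
    [0,0,-0.024,0.1857],
    [0,0,-0.024,0.1857],
    [0,0,-0.024,0.1857],
    [0,0,-0.024,0.1857],
    [0.0096,-0.0563,0,0],
    [0.0096,-0.0563,0,0],
    [0.0096,-0.0563,0,0],
    [0.0096,-0.0563,0,0],
    [0.0096,-0.0563,0,0],
    [0.0096,-0.0563,0,0],
    [0.0096,-0.0563,0,0],
    [0.0096,-0.0563,0,0],
    [0.0096,-0.0563,0,0],
    [0,0,0,0],
    [0,0,0,0],
  ],
  grip=1,
)

```text
time_s: 2.98
ee_pos: [0.4667, -0.0499, 0.3014]
eef_rot: [3.141, 0.0, -0.324]
force: [-0.1, -0.8, 0.0]
grip_width: 0.094
grip_force: 0.0
```

```bash
cat > look.py <<'E'
import sys
from h import *
n=sys.argv[1]; P=sys.argv[2:]
W=cam("wrist"); im=cams.camera("wrist"); cv2.imwrite(f"pics/{n}.png",im)
o=telemetry.get_obs(); print(np.round(o["ee_pos"],4),np.round(o["eef_rot"],4),o["grip_width"],o["force"])
Z=dict(bed_center=.055,tile_center=.003,fixed_grip=.173,squeeze_grip=.158,tail_center=.186,clamp_base=0)
for q in P:
    for r in nets.mark_of("wrist",q)[:2]:
        print(q,np.round(r["centre"],1),round(r["conf"],2),np.round(onz(W,r["centre"],Z[q]),4))
E
python3 look.py w1 bed_center fixed_grip squeeze_grip tail_center clamp_base tile_center
```

```text
[ 0.4666 -0.0503  0.3015] [ 3.1414e+00 -1.0000e-04 -3.2470e-01] 0.09419589539948182 [ 0.66333482 -0.49377963  0.33651633]
bed_center [147.8 184.7] 0.83 [0.5337 0.1373 0.055 ]
fixed_grip [266.5 204.6] 0.95 [ 0.475  -0.0331  0.173 ]
fixed_grip [482.3 107.7] 0.64 [ 0.5005 -0.2704  0.173 ]
squeeze_grip [283.7 201.2] 0.7 [ 0.4694 -0.0505  0.158 ]
tail_center [295.4 211.3] 0.65 [ 0.4616 -0.0605  0.186 ]
tile_center [424.8  84.9] 0.88 [ 0.5387 -0.299   0.003 ]
```

View pics/w1.png

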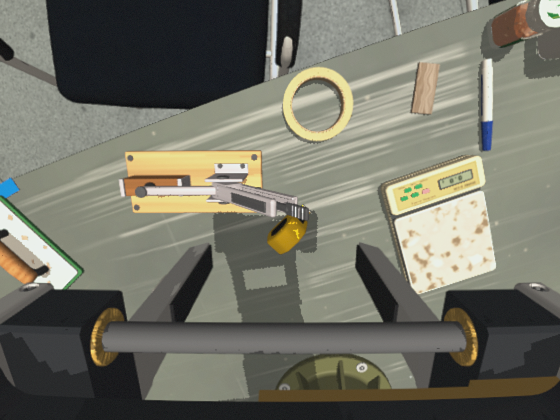

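Run:
```python
from h import *
W=cam("wrist"); im=cv2.imread("pics/w1.png")
C=np.array([onz(W,c,.015)[:2] for c in [(125,151),(262,151),(266,213),(126,213)]])
print(C,C.mean(0),[np.linalg.norm(C[i]-C[i-1]) for i in range(4)])
d=C[0]-C[1]+C[3]-C[2]; a=np.arctan2(d[1],d[0]);print("yaw",a)
b=C.mean(0); c,s=np.cos(a),np.sin(a)
big=cv2.resize(im[100:250,100:330],None,fx=3.4,fy=3.4,interpolation=cv2.INTER_CUBIC)
for n,x,z in [("bed",.065,.055),("fix",-.1117,.1731),("sq",-.1301,.1577),("tail",-.138,.186),("tailtop",-.148,.198)]:
    X=[b[0]+x*c,b[1]+x*s,z]; p=proj(W,X); print(n,np.round(X,4),np.round(p,1))
    cv2.circle(big,(int((p[0]-100)*3.4),int((p[1]-100)*3.4)),3,(0,0,255),-1)
cv2.imwrite("pics/w1b.png",big); print(proj(W,telemetry.get_obs()["ee_pos"]))
```

```text
[[ 0.59370658  0.16831083]
 [ 0.52397493 -0.03396048]
 [ 0.4287534  -0.00663217]
 [ 0.50277198  0.21213541]] [0.51230172 0.0849634 ] [np.float64(0.10094401353539453), np.float64(0.21395370186385163), np.float64(0.09906551587421053), np.float64(0.23095022135468754)]
yaw 1.2417873702159874
bed [0.5333 0.1465 0.055 ] [142.3 187.3]
fix [ 0.4762 -0.0207  0.1731] [255.  207.3]
sq [ 0.4703 -0.0382  0.1577] [272.7 204. ]
tail [ 0.4677 -0.0456  0.186 ] [279.4 210.5]
tailtop [ 0.4645 -0.0551  0.198 ] [289.4 213.6]
(np.float64(284.0626555614655), np.float64(255.14553061123945))
```

View pics/w1b.png

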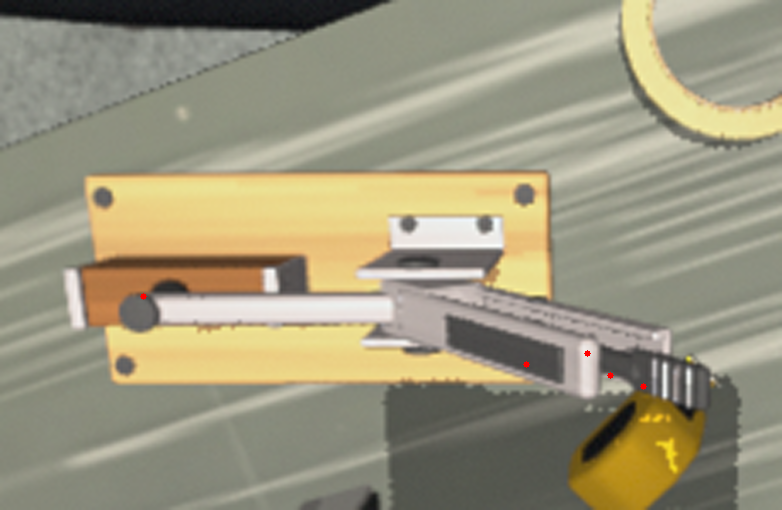

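Run:
```python
from h import *
T=np.load  # unused
W=cam("wrist")
C=np.array([onz(W,c,.015)[:2] for c in [(125.6,151.8),(261.5,150.6),(262.4,212),(132.9,212.4)]])
print(C.mean(0),[np.linalg.norm(C[i]-C[i-1]) for i in range(4)])
d=C[0]-C[1]+C[3]-C[2]; a=np.arctan2(d[1],d[0]);print("yaw",a)
b=C.mean(0); u=np.array([np.cos(a),np.sin(a)]); v=np.array([-u[1],u[0]])
f=lambda x,y:(100+x/3.4,100+y/3.4)
for n,p,z in [("fixend exp -.116",(600,370),.185),("tail tip exp -.148",(708,385),.198),("tail near",(640,372),.178),("bedL stop",(76,270),.059),("bedR stop",(272,268),.059),("bedL",(85,325),.055),("pad head",(139,312),.075)]:
    X=onz(W,f(*p),z)[:2]-b; print(n,X@u,X@v)
```

```text
[0.51231269 0.08337695] [np.float64(0.09793541219180532), np.float64(0.2123982079864065), np.float64(0.09788110377069639), np.float64(0.21334130085829794)]
yaw 1.2475466947552574
fixend exp -.116 -0.13346384523650515 -0.0001875206848020847
tail tip exp -.148 -0.16507467773538567 0.0010373130690189225
tail near -0.1456472912324728 0.0022932941650574594
bedL stop 0.09253385063804313 -0.01236713689114801
bedR stop 0.007897222616561214 -0.012564724289751068
bedL 0.09426398261755621 0.01235703043270501
pad head 0.05953609197249478 0.0028496532497039933
```

```bash
cat >> h.py <<'E'
A=1.2475; U=np.array([np.cos(A),np.sin(A)]); V=np.array([-U[1],U[0]]); B=np.array([.5123,.0833])
def bd(x,y,z,**k): delta(*(B+x*U+y*V),z,**k)
def inb(): 
    o=telemetry.get_obs(); d=np.array(o["ee_pos"])[:2]-B; return d@U,d@V,o["ee_pos"][2]
E
python3 -c "
from h import *
bd(-.192,.001,.189,yaw=A-np.pi/2)"
```

```text
turn first -0.0018
t=3.33 tool delta [-0.0002  0.0509  0.1126]
```

Emit:
move_arm(
  increments=[
    [0,0.0255,0,0],
    [0,0.0255,0,0],
    [0,0,0.04,0],
    [0,0,0.04,0],
    [0,0,0.0325,0],
    [0,0,0,0],
    [0,0.006,0,0],
    [0,0.006,0,0],
    [0,0.006,0,0],
    [0,0.006,0,0],
    [0,0,0,0],
  ],
)

```text
time_s: 4.7
ee_pos: [0.4429, -0.1212, 0.1891]
eef_rot: [3.141, -0.0, -0.325]
force: [-0.3, 0.8, -0.6]
grip_width: 0.0937
grip_force: 0.0
```

```bash
python3 look.py w2 tail_center squeeze_grip; python3 -c "
from h import *
print(inb())"
```

```text
[ 0.4429 -0.121   0.189 ] [ 3.1415e+00 -1.0000e-04 -3.2440e-01] 0.09390889344894454 [-0.19552987 -0.22575081  0.11484275]
tail_center [238. 240.] 0.8 [ 0.4613 -0.0958  0.186 ]
squeeze_grip [208.4 229.6] 0.81 [ 0.4676 -0.0701  0.158 ]
(np.float64(-0.21544784282871113), np.float64(0.0008838878839025891), np.float64(0.18896159781340172))
```

View pics/w2.png

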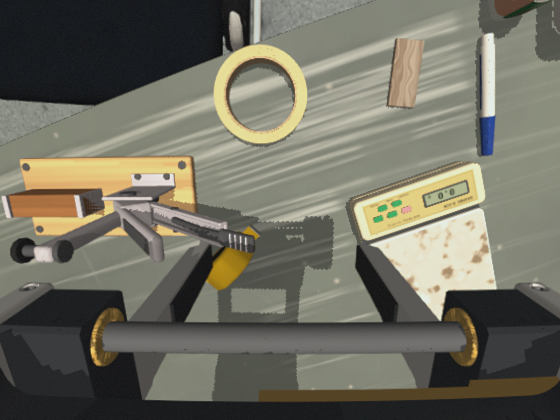

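Run:
```python
from h import *
W=cam("wrist")
im=cv2.imread("pics/w2.png"); cv2.imwrite("pics/w2b.png",cv2.resize(im[140:270,0:270],(800,385),interpolation=cv2.INTER_CUBIC))
delta(.537,-.30,.16,yaw=np.radians(-21))
```

```text
turn first 0.0425
t=4.85 tool delta [0.152  0.1337 0.029 ]
```

View pics/w2b.png

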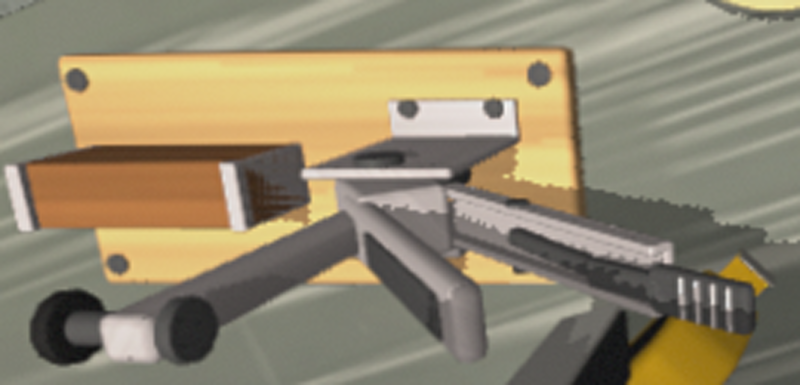

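Run:
```python
from h import *
W=cam("wrist"); f=lambda x,y:(x*.3375,140+y*130/385)
for p,z in [((24,165),.055),((37,228),.055),((220,162),.059),((232,228),.059),((61,57),.015),((570,48),.015),((107,283),.015)]:
    X=onz(W,f(*p),z)[:2]-B; print(p,np.round([X@U,X@V],4))
```

```text
(24, 165) [ 0.0935 -0.0115]
(37, 228) [0.0944 0.0133]
(220, 162) [ 0.0119 -0.0129]
(232, 228) [0.0121 0.0122]
(61, 57) [ 0.1052 -0.0484]
(570, 48) [-0.1078 -0.0493]
(107, 283) [0.1074 0.0499]
```

Emit:
move_arm(
  increments=[
    [0,0,-0.02,0],
    [0.03,0.027,-0.01,0.0425],
    [0.0305,0.0267,0,0],
    [0.0305,0.0267,0,0],
    [0.0305,0.0267,0.02,0],
    [0.0305,0.0267,0.039,0],
    [0,0,0,0],
    [0,0,0,0],
  ],
  grip=0.6,
)

```text
time_s: 5.85
ee_pos: [0.5386, -0.2989, 0.1606]
eef_rot: [3.142, -0.0, -0.366]
force: [0.8, -1.0, 0.3]
grip_width: 0.0564
grip_force: 0.0
```

```bash
python3 look.py w3 tile_center
```

```text
[ 0.5388 -0.2987  0.1614] [ 3.1413e+00 -1.8000e-03 -3.6590e-01] 0.056230068196114015 [-0.16599955  1.6003097   0.11904132]
tile_center [284.2 201.2] 0.74 [ 0.538 -0.299  0.003]
```

View pics/w3.png

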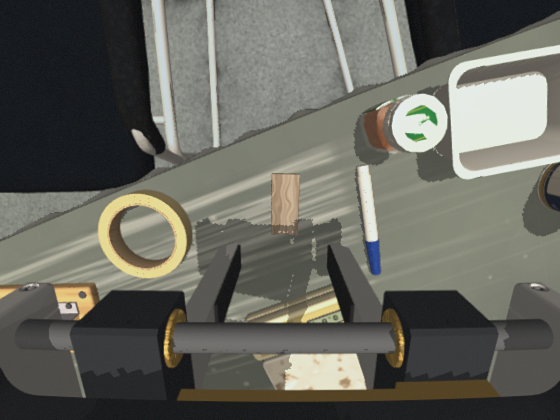

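Run:
```python
from h import *
W=cam("wrist"); im=cv2.imread("pics/w3.png")
hsv=cv2.cvtColor(im,cv2.COLOR_BGR2HSV); sub=hsv[165:245,255:315]
print(hsv[190,285],hsv[228,285],hsv[190,262],hsv[228,262])
m=((sub[...,0]<19)&(sub[...,1]>60)).astype(np.uint8); m=cv2.morphologyEx(m,cv2.MORPH_CLOSE,np.ones((5,5)))
cs=max(cv2.findContours(m,0,2)[0],key=cv2.contourArea)[:,0]+[255,165]
G=np.array([onz(W,p,.006)[:2] for p in cs.astype(float)],np.float32)
(c,s,a)=cv2.minAreaRect(G*1000); print(c,s,a,len(cs),cs.min(0),cs.max(0))
C=np.array([onz(W,p,.006)[:2] for p in [(272,174),(299,174),(297.5,235),(271,233)]]); d=C[0]-C[3]+C[1]-C[2]; print(C.mean(0),np.degrees(np.arctan2(d[1],d[0])),np.linalg.norm(d)/2)
delta(.538,-.2995,.0025)
```

```text
[ 16  72 191] [ 17  67 110] [ 40  25 123] [33 25 93]
(535.1362915039062, -298.4197082519531) (31.125102996826172, 71.50315856933594) 67.14803314208984 13 [271 174] [298 234]
[ 0.53467419 -0.2983567 ] -22.105634686451634 0.07150713313727601
t=5.95 tool delta [-0.0009  0.001   0.1592]
```

Emit:
move_arm(
  increments=[
    [-0.003,0.001,0.05,0.028],
    [0,0,0.05,0],
    [0,0,0.04,0],
    [0,0,0.0185,0],
    [0,0,0,0],
    [0,0,0,0],
  ],
)

```text
time_s: 6.7
ee_pos: [0.5361, -0.2994, 0.0031]
eef_rot: [3.141, -0.002, -0.394]
force: [-0.5, -0.6, 1.1]
grip_width: 0.0564
grip_force: 0.0
```

Emit:
move_arm(
  increments=[
    [0,0,0,0],
    [0,0,0,0],
    [0,0,0,0],
    [0,0,0,0],
    [0,0,0,0],
  ],
  grip=0,
  force=20,
)

```text
time_s: 7.32
ee_pos: [0.5354, -0.2992, 0.0017]
eef_rot: [3.142, -0.0, -0.394]
force: [-0.7, 0.5, 4.2]
grip_width: 0.0315
grip_force: 20.0
```

Emit:
move_arm(
  increments=[
    [0,0,-0.03,0],
    [0,0,-0.03,-0.1824],
    [0,0,-0.03,-0.1824],
    [0,0,-0.03,-0.1824],
    [0,0,-0.03,-0.1824],
    [0,0,-0.03,-0.1824],
    [0,0,-0.03,-0.1824],
    [0,0,-0.03,-0.1824],
    [0,0,-0.01,-0.1824],
    [0,0,0,-0.1824],
    [0,0,0,0],
  ],
)

```text
time_s: 8.7
ee_pos: [0.5353, -0.2991, 0.2512]
eef_rot: [-3.141, -0.0, 1.246]
force: [1.1, 0.1, -0.0]
grip_width: 0.031
grip_force: 20.0
```

```bash
python3 -c "
from h import *
print(telemetry.get_obs()['grip_width']);bd(.053,.0003,.12,yaw=A)"
```

```text
0.03098565375693317
turn first -0.0015
t=8.70 tool delta [ 0.4083 -0.1435  0.1313]
```

Emit:
move_arm(
  increments=[
    [0.045,-0.016,0,0],
    [0.045,-0.016,0,0],
    [0.045,-0.016,0,0],
    [0.045,-0.016,0,0],
    [0.045,-0.016,0,0],
    [0.045,-0.016,0,0],
    [0.045,-0.016,0,0],
    [0.045,-0.016,0,0],
    [0.048,-0.0155,0,0],
    [0,0,0.04,0],
    [0,0,0.04,0],
    [0,0,0.04,0],
    [0,0,0,0],
    [0,0,0,0],
  ],
)

```text
time_s: 10.45
ee_pos: [0.5297, 0.1334, 0.1331]
eef_rot: [3.14, -0.001, 1.245]
force: [-0.2, 0.1, 0.3]
grip_width: 0.0315
grip_force: 20.0
```

```bash
python3 look.py w4 bed_center tile_center; python3 -c "
from h import *
bd(.053,.0003,.0575)"
```

```text
[0.5299 0.1334 0.1333] [ 3.1393e+00 -1.3000e-03  1.2456e+00] 0.031328279643342304 [ 0.27220949  0.44726697 -0.44329685]
tile_center [284.8 253.7] 0.76 [0.513  0.0832 0.003 ]
t=10.60 tool delta [-0.0001 -0.0011  0.0756]
```

View pics/w4.png

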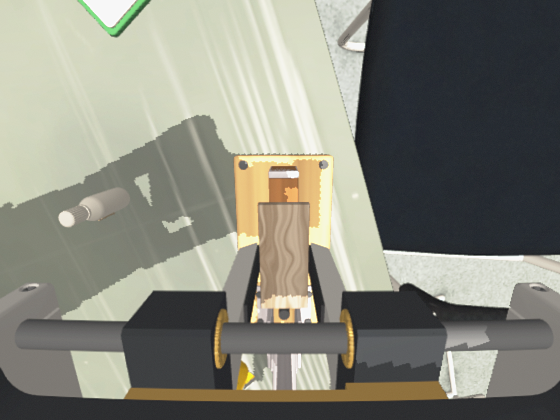

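Run:
```python
from h import *
W=cam("wrist"); o=inb(); print(o)
for n,p,z in [("tileL",(260,204),.1376),("tileR",(309,204),.1376),("tilerearL",(260,298),.1376),("rearR",(309,307),.1376),("stop in",(284,178),.055),("stop top out",(284,168),.059),("bedL",(269,190),.055),("bedR",(299,190),.055),("boardL",(236,156),.015),("boardR",(332,156),.015)]:
    X=onz(W,p,z)[:2]-B; print(n,np.round([X@U,X@V],4),np.round([X@U-o[0],X@V-o[1]],4))
```

```text
(np.float64(0.053031130777863214), np.float64(-0.0006166139973982375), np.float64(0.13310143897811258))
tileL [0.0895 0.0146] [0.0364 0.0152]
tileR [ 0.0894 -0.0149] [ 0.0363 -0.0143]
tilerearL [0.0256 0.0162] [-0.0274  0.0168]
rearR [ 0.0187 -0.0164] [-0.0343 -0.0158]
stop in [ 0.093 -0.   ] [0.0399 0.0006]
stop top out [ 1.021e-01 -1.000e-04] [0.049  0.0006]
bedL [0.0824 0.0131] [0.0294 0.0138]
bedR [ 0.0824 -0.0132] [ 0.0293 -0.0126]
boardL [0.109  0.0472] [0.056  0.0478]
boardR [ 0.1088 -0.0475] [ 0.0558 -0.0469]
```

Emit:
move_arm(
  increments=[
    [0,-0.0008,0.03,0],
    [0,0,0.03,0],
    [0,0,0.01,0],
    [0,0,0.005,0],
    [0,0,0.001,0],
    [0,0,0,0],
  ],
)

```text
time_s: 11.35
ee_pos: [0.5288, 0.1337, 0.0566]
eef_rot: [3.14, -0.001, 1.247]
force: [-2.5, -0.5, 4.8]
grip_width: 0.0315
grip_force: 20.0
```

Emit:
move_arm(
  increments=[
    [0,0,0,0],
    [0,0,0,0],
    [0,0,0,0],
    [0,0,-0.02,0],
    [0,0,-0.04,0],
    [0,0,-0.05,0],
    [0,0,-0.05,0],
    [0,0,-0.05,0],
    [0,0,0,0],
  ],
  grip=0.6,
)

```text
time_s: 12.48
ee_pos: [0.5293, 0.1338, 0.2693]
eef_rot: [3.136, -0.003, 1.247]
force: [-0.4, -0.0, -2.2]
grip_width: 0.0565
grip_force: 0.0
```

```bash
python3 look.py w5 bed_center tile_center tail_center squeeze_grip; python3 -c "
from h import *
W=cam('wrist');print(inb())
for x,y in [(.089,.016),(.089,-.016),(.017,-.016),(.017,.016),(.053,0)]: print(np.round(proj(W,[*(B+x*U+y*V),.061]),1))
bd(-.16,0,.22,yaw=A-np.pi/2)"
```

```text
[0.5286 0.1336 0.2666] [ 3.1393e+00 -1.2000e-03  1.2471e+00] 0.05639196324575905 [-0.65062665 -0.0418327  -0.71852238]
bed_center [280.9 189.7] 0.94 [0.5272 0.1393 0.055 ]
tile_center [281.8 189.9] 0.89 [0.5251 0.1295 0.003 ]
tile_center [165.9 180.5] 0.65 [0.3633 0.1997 0.003 ]
tail_center [287.9 399.5] 0.36 [ 0.4661 -0.0669  0.186 ]
squeeze_grip [282.7 366.9] 0.52 [ 0.4669 -0.0464  0.158 ]
(np.float64(0.05253522050470147), np.float64(0.0011462647662785102), np.float64(0.2640434278655151))
[273.3 166. ]
[298.3 166. ]
[297.7 220. ]
[273.9 220. ]
[285.8 193.7]
turn first 1.5704
t=12.72 tool delta [0.0012 0.2126 0.0436]
```

View pics/w5.png

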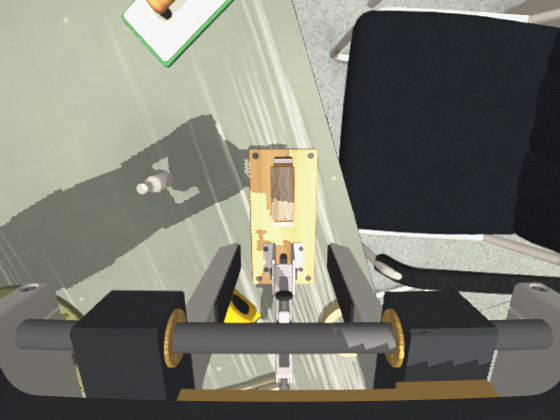

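```bash
python3 -c "
from h import *
bd(-.225,.0005,.135,yaw=A); print(telemetry.get_obs()['qpos'])"
```

```text
turn first -0.0004
t=12.72 tool delta [-0.2774  0.0009  0.1294]
[1.80385590e-01 2.50726000e-01 1.44754493e+00 5.31646014e-06
 1.44565579e+00 5.04115273e-01]
```

Emit:
move_arm(
  increments=[
    [-0.03,0,0,0],
    [-0.05,0,0,0],
    [-0.05,0,0,0],
    [-0.05,0,0,0],
    [-0.05,0,0,0],
    [-0.0475,0,0,0],
    [0,0,0,0],
    [0,0,0,0],
  ],
  grip=0,
  force=40,
)

```text
time_s: 13.72
ee_pos: [0.44, -0.1292, 0.2649]
eef_rot: [-3.141, -0.0, 1.247]
force: [0.1, 0.4, 0.3]
grip_width: 0.0007
grip_force: 0.0
```

```bash
python3 look.py w6 tail_center squeeze_grip; python3 -c "
from h import *
print(inb()); bd(-.225,.0005,.135,yaw=A)"
```

```text
[ 0.4402 -0.1288  0.265 ] [-3.1407e+00 -2.0000e-04  1.2477e+00] 0.000453276644427076 [0.05912674 0.57330479 0.00427716]
tail_center [288.  168.3] 0.65 [ 0.4578 -0.0844  0.186 ]
squeeze_grip [285.5 141. ] 0.74 [ 0.4629 -0.0626  0.158 ]
(np.float64(-0.22384786976449284), np.float64(0.0009581950365406402), np.float64(0.2651713284109235))
turn first 0.0010
t=13.88 tool delta [-0.0012  0.0005  0.1302]
```

View pics/w6.png

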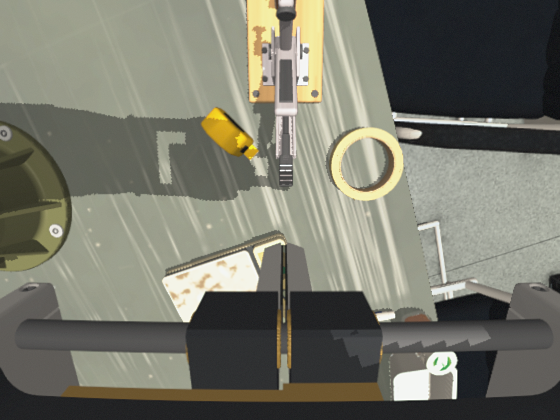

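```bash
python3 -c "
from h import *
W=cam('wrist')
for p,z in [((287,187),.17),((287,187),.16),((286,162),.15),((280,175),.165),((294,175),.165)]:
    X=onz(W,p,z)[:2]-B; print(np.round([X@U,X@V],4))"
```

```text
[-0.195 -0.001]
[-0.1968 -0.0011]
[-1.737e-01 -1.000e-04]
[-0.1844  0.0056]
[-0.1844 -0.0076]
```

Emit:
move_arm(
  increments=[
    [0,0.001,0.04,0],
    [0,0,0.04,0],
    [0,0,0.04,0],
    [0,0,0.01,0],
    [0,0,0,0],
  ],
)

```text
time_s: 14.5
ee_pos: [0.4413, -0.1296, 0.136]
eef_rot: [-3.142, -0.0, 1.248]
force: [-0.6, -0.8, -0.2]
grip_width: 0.0008
grip_force: 0.0
```

Emit:
move_arm(
  increments=[
    [0.008,0,0,0],
    [0.008,0,0,0],
    [0.004,0,0,0],
    [0.004,0,0,0],
    [0.004,0,0,0],
    [0.004,0,0,0],
    [0,0,0,0],
  ],
)

```text
time_s: 15.38
ee_pos: [0.4508, -0.1063, 0.1395]
eef_rot: [3.136, 0.013, 1.246]
force: [-34.4, -57.1, 41.1]
grip_width: 0.0003
grip_force: 33.0
```

Emit:
move_arm(
  increments=[
    [0,0,-0.004,0],
    [0,0,-0.004,0],
    [0,0,-0.004,0],
    [0,0,-0.004,0],
    [0,0,0,0],
  ],
)

```text
time_s: 16.0
ee_pos: [0.4507, -0.1003, 0.1515]
eef_rot: [-3.141, 0.002, 1.247]
force: [-3.6, -11.3, -3.3]
grip_width: 0.0005
grip_force: 5.6
```

Emit:
move_arm(
  increments=[
    [0.003,0,-0.003,0],
    [0.003,0,-0.003,0],
    [0.003,0,-0.003,0],
    [0.003,0,-0.003,0],
    [0,0,0,0],
  ],
)

```text
time_s: 16.62
ee_pos: [0.4549, -0.0885, 0.1639]
eef_rot: [3.141, 0.001, 1.247]
force: [-4.0, -7.0, 2.6]
grip_width: 0.0005
grip_force: 3.3
```

```bash
python3 look.py w7 tail_center squeeze_grip; python3 -c "
from h import *
print(inb())"
```

```text
[ 0.4548 -0.0886  0.1638] [3.1413e+00 1.3000e-03 1.2472e+00] 0.0006247446799713212 [-3.30609487 -6.16158047  3.18109735]
tail_center [284.8 237. ] 0.67 [ 0.4614 -0.0678  0.186 ]
squeeze_grip [282.7 197.3] 0.93 [ 0.4655 -0.0517  0.158 ]
(np.float64(-0.1812774096532544), np.float64(-0.00011700069903052095), np.float64(0.1638078076724392))
```

Emit:
move_arm(
  increments=[
    [0.003,0,-0.0025,0],
    [0.003,0,-0.0025,0],
    [0.002,0,-0.002,0],
    [0,0,0,0],
  ],
)

```text
time_s: 17.27
ee_pos: [0.457, -0.0811, 0.17]
eef_rot: [-3.141, 0.002, 1.247]
force: [-2.5, -9.1, -5.8]
grip_width: 0.0004
grip_force: 4.8
```

Emit:
move_arm(
  increments=[
    [0.002,0,-0.002,0],
    [0.002,0,-0.002,0],
    [0.002,0,-0.002,0],
    [0,0,0,0],
  ],
)

```text
time_s: 17.77
ee_pos: [0.457, -0.078, 0.1741]
eef_rot: [-3.136, 0.008, 1.246]
force: [-8.7, -34.1, -19.7]
grip_width: 0.0005
grip_force: 17.3
```

```bash
python3 look.py w8 tail_center squeeze_grip fixed_grip; python3 -c "
from h import *
print(inb())
print(nets.search_frame('wrist','jaw'),nets.search_frame('wrist','pad'))
cams.camera('scene');print(nets.search_frame('scene','jaw'),nets.search_frame('scene','tile_center'))"
```

```text
[ 0.457  -0.0781  0.1741] [-3.1364  0.008   1.2461] 0.0006083866079412157 [ -9.01407207 -33.12651076 -20.11486531]
tail_center [287.4 239.3] 0.55 [ 0.4636 -0.0626  0.186 ]
squeeze_grip [285.  205.9] 0.76 [ 0.4664 -0.0494  0.158 ]
fixed_grip [283.8 184.3] 0.6 [ 0.4713 -0.0327  0.173 ]
(np.float64(-0.17056791304883473), np.float64(0.0011487596982460127), np.float64(0.17409409211587756))
[{'extent': [278.1, 4.5, 294.5, 78.9], 'conf': 0.7}] []
[{'extent': [192.8, 233.6, 241.9, 254.6], 'conf': 0.62}] []
```

Emit:
move_arm(
  increments=[
    [0.0015,0,-0.001,0],
    [0.0015,0,-0.001,0],
    [0,0,0,0],
  ],
)

```text
time_s: 18.6
ee_pos: [0.4571, -0.0768, 0.175]
eef_rot: [-3.134, 0.011, 1.245]
force: [-10.6, -48.3, -30.4]
grip_width: 0.0005
grip_force: 24.3
```

Emit:
move_arm(
  increments=[
    [-0.004,0,0,0],
    [-0.004,0,0,0],
    [-0.005,0,0,0],
    [-0.01,0,0,0],
    [-0.03,0,0,0],
    [-0.03,0,-0.04,0],
    [0,0,-0.04,0],
    [0,0,0,0],
  ],
)

```text
time_s: 19.6
ee_pos: [0.4347, -0.1514, 0.2612]
eef_rot: [3.136, 0.0, 1.247]
force: [0.7, -0.2, 0.2]
grip_width: 0.0005
grip_force: 0.0
```

```bash
python3 look.py w9 tail_center squeeze_grip fixed_grip bed_center; python3 -c "
from h import *
print(inb())
cams.camera('top');print(nets.search_frame('top','jaw'),nets.search_frame('top','tile_center'))
s=cams.camera('scene');print(nets.search_frame('scene','jaw'),nets.search_frame('scene','tile_center'))
w=cv2.imread('pics/w9.png')
cv2.imwrite('pics/fin.png',np.hstack([cv2.resize(s[190:310,150:310],(400,300),interpolation=2),cv2.resize(w[0:240,180:400],(400,436),interpolation=2)[:300]]))"
```

```text
[ 0.4342 -0.151   0.2592] [ 3.1393 -0.      1.247 ] 0.00014486530765891076 [-0.63662529  0.20662481 -0.2831191 ]
tail_center [280.9 111.4] 0.63 [ 0.4622 -0.0607  0.186 ]
squeeze_grip [279.4 103. ] 0.89 [ 0.4637 -0.0517  0.158 ]
fixed_grip [281.1  71.1] 0.85 [ 0.4729 -0.0296  0.173 ]
(np.float64(-0.2466239910562024), np.float64(0.0002942448810119776), np.float64(0.2573995565135333))
[{'extent': [199.1, 182.1, 240.5, 197.4], 'conf': 0.75}] [{'extent': [190.7, 176.2, 217.5, 195.8], 'conf': 0.76}, {'extent': [254.6, 229.3, 282.2, 246.6], 'conf': 0.65}]
[{'extent': [195.5, 234.3, 238.1, 255.5], 'conf': 0.87}] [{'extent': [184.2, 246.4, 215.1, 263.4], 'conf': 0.69}, {'extent': [196.3, 233.0, 241.3, 256.8], 'conf': 0.35}]
```

View pics/fin.png

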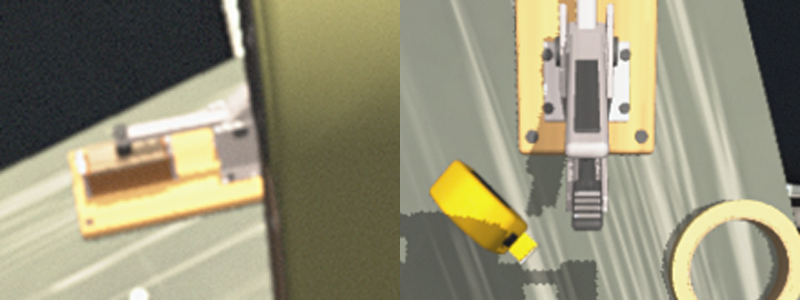

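The last picture shows the jaw down on the tile at about (125,145). In the wrist view the tail is back at its locked position. The measured tail position, (0.462, -0.061), matches the locked start, and the arm is clear.

```bash
python3 -c "
from station import hand_in
print(hand_in())"
```

```text
the job is handed in; nothing more can be done
None
```

The job is handed in at about 20 s: I pulled the release lever so the clamp sprang open, laid the tile centred between the stops, and the clamp stayed locked on it after the arm withdrew. I closed it by pushing the squeeze handle's side (on the lever's tail) with closed fingers against the fixed base, not by gripping both handles. An early push reached nearly 80 N at the wrist, under the 120 N limit, and I moved no bystander.

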